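# Clamp a little wooden box in the ratchet cramp

## Robot

A 6-joint arm with a two-finger parallel gripper is mounted at the origin on the work surface. World frame = base frame: x ahead of the robot, y to its left, z up, the work surface at z = 0. Lengths are in m, angles in rad, forces in N, time in s.
With the tool pointing down it reaches from about 0.425 to 1.125 m from the base axis. Payload 14.9 kg.
Tool frame: the origin (TCP) lies at the very end of the fingers, on their centre line; the grasp point (between the pads) lies arm.hold_point_z behind it (arm.hold_point_z is the distance from the TCP to the grasp point, in m); z points along the fingers, y is the direction in which the jaws open and shut (so a half turn about z gives the same grasp; the last joint's range is limited). The gripper opens to 91 mm and grips with 3 to 60 N. Pads are 32 mm wide; open, the fingers measure 118 mm over their backs; the gripper's body (76 mm by 178 mm) begins 60 mm behind the grasp point.
Start: joints at [-0.033, 0.379, 1.734, -0, 1.028, -0.033], TCP at [0.7, -0, 0.214] pointing down, gripper open.
Joint ranges: [-2.77, 2.77], [-0.74, 2.19], [0, 2.66], [-1.06, 4.2], [0.31, 2.87], [-3.08, 3.08]. Speed limits (rad/s): [1.89, 1.89, 2.39, 3.14, 3.14, 3.14].

## Interface

Orientations are given as a unit quaternion [x, y, z, w].
In Python, from station import arm gives the robot as it stands.
- The arm moves only by the tool jog_arm, never from a script. Its arguments are lists of equal length, an entry for each row: "slide": the shift along the tool's x, y, z in cm, a list of three; "twist": the turn, a rotation vector about the tool's x, y, z in degrees, a list of three. In form: {"slide": [[x, y, z], ...], "twist": [[wx, wy, wz], ...]}. A call has 1 to 8 rows; each row shifts and turns the commanded pose from where the row before left it, along the tool's axes as they then stand; what a row does not reach is not made up. A row lasts 1/12 s, in which the tool goes at most 41.7 mm and 7.16 degrees, less where a joint would pass 70% of its speed; a pose out of reach is approached as far as the arm can. A call with a gripper value outside its range is refused whole. "claw" is the closure, from -1 (fully open) to 1 (shut), set as the call begins (left out, the last holds). The fingers move at their own pace and stop on an object; "force" is the grip in N (left out, the last holds). Time passes only in rows, so rows that do not move let the fingers close. It gives the time, the measured TCP pose, the force and the opening at its end, in the units of the state.
- arm.read_state(): the state, without advancing time (a new reading comes with each control period).
- arm.read_camera(name): name is "scene" or "side" or "wrist"; returns a dict with "image" (480x640x3 uint8, red, green, blue), "z_map" (480x640 float32, m along the optical axis (not along the pixel's ray), 0 where there is no reading), "camera_matrix" (3x3 intrinsics, pixels), "R" (3x3) and "t" (3): a world point X has camera coordinates R X + t; the wrist camera has in their place "tool_from_camera" (4x4, takes a point from camera to tool coordinates, whose origin is the TCP and whose axes are the flange's). Camera axes: x right, y down, z forward; pixel columns grow to the right and rows downward; lengths in m; the calibration is good to about 2 mm. A picture is of the moment at which its call begins: read the wrist's pose just before it.
- arm.finish_job(): hands the job in, once; it reports no verdict.
The state is a dict: "time": time; "joint_positions": joint angles; "qd": joint speeds; "effort": joint torques, N m; "eef_pos": TCP position; "ee_rot": TCP orientation; "force": force on the tool from outside, world axes, zero at the start; "torque": the same for the moment, N m; "grip_width": finger opening in m.
Only numpy, scipy, OpenCV 4.12 (cv2) and the standard library are available. Lean on these libraries where they do the work, as an engineer would, in place of code of your own. Each camera call takes 0.05 s, during which the arm holds its last target. There are 200 camera calls.

## Task

Clamp the freshly glued wooden box in the ratchet cramp on the stall table: throw the pawl over, wind the jaw back with the wing knob, stand the box upright and lengthwise between the two jaws, drop the pawl back in and wind the jaw up click by click until the sprung pad holds the box firmly, with the pawl alone keeping it tight. Stop before the pad is pressed solid, never force the knob back against the dropped pawl, and leave the other things on the table alone.

Things in the scene. Friction and masses are not known exactly. Their poses are not given: they have to be found in the camera images.
- cramp: grey cast ratchet cramp bolted to the table, bed 140 x 320 mm, 16 mm thick. Origin: centre of the bed's underside. Its y axis is the cramping direction: the sliding jaw pushes to +y, towards the tail jaw; z is up. Knob and pawl are at the -y end, the knob's upright axis at x = 0, y = -85 mm. The box goes on the bed between the two jaws.
- tail_mark (a point): point on the bed's top (16 mm above the table) on the cramp's centre line. The cork face of the tail jaw (62 mm wide, 41 mm high above the bed; the jaw is 27 mm thick) is in this point's plane or up to 6 mm further to +y: it was set by hand, is not measured and does not move.
- jaw: sliding jaw, 62 mm wide, 41 mm high above the bed. Origin: on the bed's top on the centre line, in the plane of its pad's free cork face when nothing presses the pad; axes parallel to the cramp's. The cork pad (60 mm wide) is sprung: about 2.8 N per mm, solid after 7 mm (20 N). A firm grip is 4 to 20 N.
- knob_grip (a point): middle of the black wing knob's bar, on its axis, 94 mm above the table. The bar is 54 mm long (this point's x axis), 12 mm thick (y) and 28 mm high (80 to 108 mm above the table). The steel ratchet wheel under it (106 mm across, one piece with it) reaches 65 mm above the table, the housing below (92 x 80 mm) 52 mm.
- knob (a joint): knob angle, rad; grows turning clockwise seen from above, which drives the jaw to +y by 14 mm per rad. 0: back stop, jaw origin at the cramp's y = +33 mm. 24 teeth, 0.262 rad (3.7 mm) a click; pawl in: clockwise only. Felt at the knob: 0.014 N m per N at the pad, besides 0.025 N m friction either way. Let go, it springs back to the last click (losing up to 3.7 mm, 10 N).
- pawl_ball (a point): centre of the 25 mm steel ball, the weight on the pawl's thumb lever. Pawl in: it leans about 25 deg from upright to the cramp's +y side, about 120 mm above the table. Pushed level to -y past the upright it falls over (pawl off), about 27 deg to the -y side, 119 mm above the table, and stays till pushed to +y past the upright. Under 1 N moves it.
- pawl_pivot (a point): fixed point on the pawl's hinge, 78 mm above the table, in the plane in which the ball swings at 46 mm from it. The hinge pin lies along the cramp's x axis.
- pawl (a joint): angle of the pawl, rad: 0 when its nose just clears the tooth tips, -0.02 to -0.11 when it rests among the teeth (in), 0.92 thrown off against its stop; it balances at about 0.55.
- box_center (a point): centre (half-way up) of the open-topped dark wooden box with one partition, 56 mm (x axis) x 70 mm (y axis, its length) x 42 mm high, walls 6 mm, 130 to 220 g; it stands upright on the table at the robot's left. Its y axis is to lie along the cramp's y axis, either way round.
There are look-alikes about, which are no part of the job. Of the things shaped like the part that bears box_center, the dark wooden one is meant.

How it is judged:
By the outcome, as a careful person would: the job done as asked, in the order asked, and still so for the second after the job is handed in, with the robot touching nothing.
It also fails if it takes over 72 s, if anything falls off the work surface, if the arm or the gripper's body presses on something with over 40 N, if the wrist force passes 120 N, or if a joint passes its speed limit or range.

## Working session

There is one attempt and no reset: what is moved stays moved. The work goes in short steps, Python scripts to look and compute and a tool call to move; the robot and the scene stay as the last step left them, time stands still between calls to the robot, and variables do not carry over. Pictures are saved under pics/ and viewed, about 8 in all and at most 12, crops included, and the job is handed in when it is done.

Besides the shell and the picture viewer there is one more tool, called after "Request:" by a JSON object that holds its "method" and its "body". jog_arm: Moves the arm, as the interface text tells. Its arguments: {"type":"object","properties":{"slide":{"type":"array"},"twist":{"type":"array"},"claw":{"type":"number"},"force":{"type":"number"}},"required":["slide","twist"]}

```bash
ls; mkdir -p pics
python3 - <<'E'
from station import arm
import cv2,numpy as np
print(arm.hold_point_z, arm.read_state())
for n in("scene","side"):
    c=arm.read_camera(n); cv2.imwrite(f"pics/{n}0.png",c["image"][:,:,::-1]); np.savez(f"{n}0.npz",**c); print(n,c["camera_matrix"],c["R"],c["t"])
E
```

```text
pics
0.0188 {'time': 0.0, 'joint_positions': array([-3.33184700e-02,  3.79409608e-01,  1.73477327e+00, -3.06833823e-05,
        1.02855366e+00, -3.33043810e-02]), 'qd': array([ 0.00121975, -0.00100142, -0.00040783,  0.00016378,  0.00126484,
        0.00046801]), 'effort': array([ 6.45993277e-04, -7.63727903e+01, -4.34372771e+01,  6.49972307e-02,
        4.23743343e-02, -1.55693674e-04]), 'eef_pos': array([ 6.99591877e-01, -1.20888315e-05,  2.13291259e-01]), 'ee_rot': array([ 7.07106043e-01,  7.07107288e-01, -4.00322630e-04, -4.08694045e-04]), 'force': array([-0.0784945 ,  0.57351317, -0.52669009]), 'torque': array([ 0.02568962, -0.02393441, -0.0295733 ]), 'grip_width': 0.09121728849104543}
scene [[596.44174009   0.         320.51420054]
 [  0.         596.44174009 238.4312554 ]
 [  0.           0.           1.        ]] [[ 0.73472033  0.67803093 -0.02144995]
 [ 0.43512332 -0.49529037 -0.75190102]
 [-0.5204361   0.54310359 -0.65892697]] [-0.40694849 -0.11656085  1.18458983]
side [[523.80044969   0.         321.66618201]
 [  0.         523.80044969 238.4278607 ]
 [  0.           0.           1.        ]] [[-0.8958499  -0.44385551 -0.021101  ]
 [-0.20978453  0.46432242 -0.86046217]
 [ 0.39171854 -0.76641828 -0.50907721]] [0.48168606 0.16087019 0.92421689]
```

View pics/scene0.png

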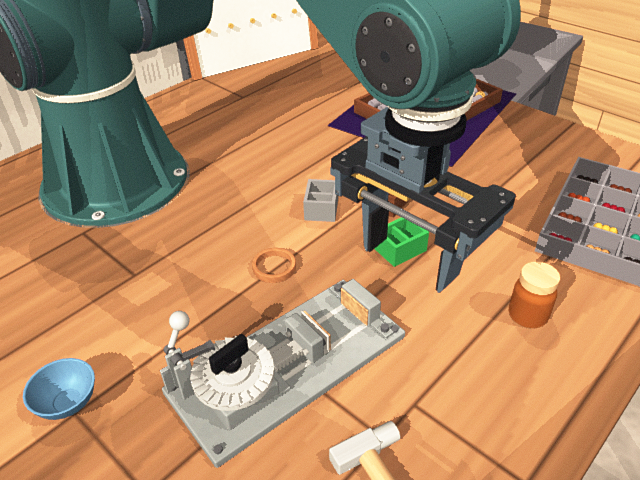

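View pics/side0.png

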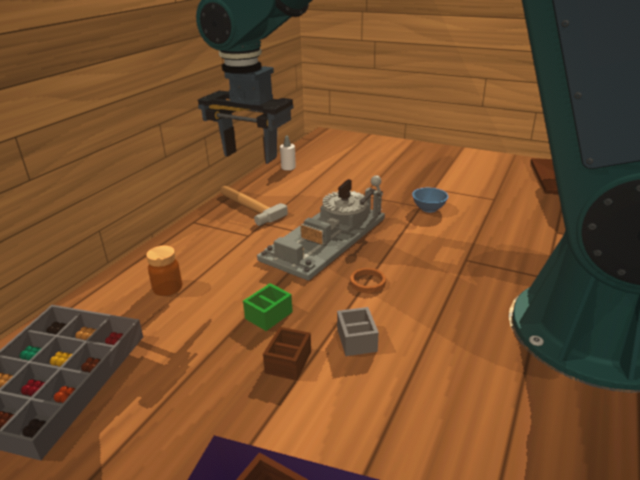

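The scene view shows the cramp with its knob at (230,355), pawl ball at (179,320) and tail jaw at (360,300). There are three boxes in the side view: grey (357,331), green (268,305) and dark brown wood (288,352). The brown one fits "dark wooden". I'll confirm it in a crop while measuring.

```bash
cat > h.py <<'E'
import numpy as np,cv2
def world(c):
    K,R,t=c["camera_matrix"],c["R"],c["t"]; v,u=np.mgrid[:480,:640]; z=c["z_map"]
    P=np.stack([(u-K[0,2])/K[0,0]*z,(v-K[1,2])/K[1,1]*z,z],-1)
    W=(P-t)@R; W[z==0]=np.nan; return W
def ray(c,u,v,h):
    K,R,t=c["camera_matrix"],c["R"],c["t"]
    d=R.T@np.array([(u-K[0,2])/K[0,0],(v-K[1,2])/K[1,1],1]); o=-R.T@t
    return o+d*(h-o[2])/d[2]
def rect(p):
    r=cv2.minAreaRect((p[:,:2]*1000).astype(np.float32)); return np.round(r[0],1),np.round(r[1],1),round(r[2],1),np.round(cv2.boxPoints(r)).tolist()
E
python3 - <<'E'
from h import *
for n in("scene","side"):
    c=dict(np.load(f"{n}0.npz")); W=world(c); hsv=cv2.cvtColor(c["image"],cv2.COLOR_RGB2HSV); H,S,V=cv2.split(hsv)
    z=W[...,2]; roi=np.zeros((480,640),bool)
    if n=="scene": roi[275:470,150:415]=1
    else: roi[165:280,255:390]=1
    m=roi&(S<60)&(z>.008)&(z<.024)
    m=cv2.morphologyEx(m.astype(np.uint8),cv2.MORPH_OPEN,np.ones((3,3)))>0
    print(n,"bed",m.sum(),np.median(z[m]),rect(W[m]))
    k=roi&(V<60)&(z>.08)&(z<.115); print("knob",k.sum(),rect(W[k]) if k.sum()>5 else 0, np.nanmax(z[k]) if k.any() else 0)
    # tall ball
    b=roi&(S<60)&(z>.110)&(z<.14)
    if n=="scene": b[:,200:]=0
    else: b[:,:365]=0
    print("ball",b.sum(),np.nanmedian(W[b],0),np.argwhere(b).mean(0)[::-1] if b.any() else 0)
    if n=="side":
        roi[:]=0; roi[320:385,255:320]=1
        cnt=roi&(z>.036)&(z<.048); print("box rim",cnt.sum(),np.median(z[cnt]),rect(W[cnt]))
        cv2.imwrite("pics/boxcrop.png",cv2.resize(c["image"][270:400,230:400,::-1],None,fx=4,fy=4,interpolation=cv2.INTER_CUBIC))
E
```

```text
scene bed 11398 0.015377987808042998 (array([630.9, -97.1]), array([320.2, 255.2]), 81.6, [[481.0, -237.0], [734.0, -274.0], [781.0, 43.0], [528.0, 80.0]])
knob 866 (array([ 548.2, -188.8]), array([87.9, 40.8]), 50.2, [[504.0, -210.0], [536.0, -236.0], [592.0, -168.0], [561.0, -142.0]]) 0.10976175683804752
ball 302 [ 0.49670374 -0.19336097  0.12502997] [178.61589404 320.19205298]
side bed 1705 0.016088102408965854 (array([571.1, -82.7]), array([317.1, 137. ]), 81.9, [[481.0, -230.0], [616.0, -249.0], [661.0, 65.0], [526.0, 84.0]])
knob 127 (array([ 555.6, -164.3]), array([44.4, 12.5]), 85.3, [[548.0, -186.0], [560.0, -187.0], [564.0, -143.0], [551.0, -142.0]]) 0.10997774463042365
ball 14 [ 0.4888885  -0.18159152  0.1283026 ] [375.42857143 178.5       ]
box rim 677 0.04136472400731788 (array([450.9, 301.2]), array([57.3, 74.2]), 8.3, [[417.0, 334.0], [428.0, 260.0], [485.0, 269.0], [474.0, 342.0]])
```

View pics/boxcrop.png

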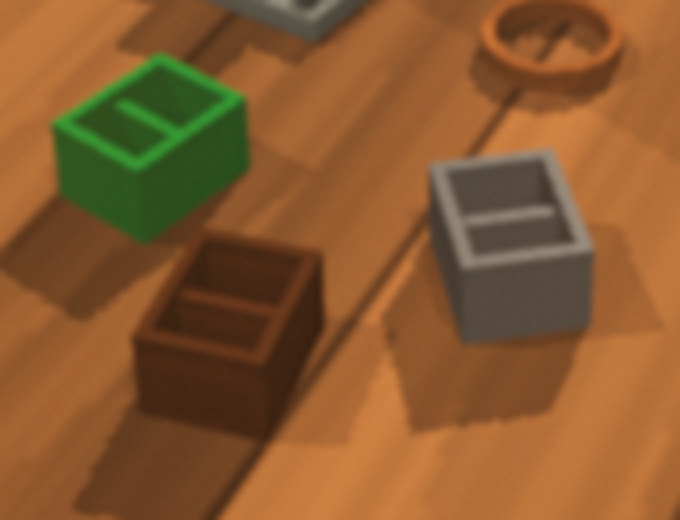

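The crop confirms the dark brown wooden box at side-view pixel (288,352), with the green and grey ones as look-alikes. Next I'll hover over the cramp for a closer look.

Request:
{"method": "jog_arm", "body": {"slide": [[-1.8, -1.7, -1.3], [-1.8, -1.7, -1.3], [-1.8, -1.7, -1.3], [-1.8, -1.7, -1.3], [-1.8, -1.7, -1.3], [-1.8, -1.7, -1.3], [-1.8, -1.7, -1.3], [0, 0, 0]], "twist": [[0, 0, 1.2], [0, 0, 1.2], [0, 0, 1.2], [0, 0, 1.2], [0, 0, 1.2], [0, 0, 1.2], [0, 0, 1], [0, 0, 0]], "claw": 1, "force": 20}}

```text
time: 0.77
eef_pos: [0.5718, -0.1202, 0.3072]
ee_rot: [0.757, 0.654, 0.0, 0.001]
force: [0.1, -0.4, 1.0]
grip_width: 0.0408
```

```bash
cat >> h.py <<'E'
from scipy.spatial.transform import Rotation as Ro
def wrist(arm):
    s=arm.read_state(); c=arm.read_camera("wrist"); T=c["tool_from_camera"]
    Rt=Ro.from_quat(s["ee_rot"]).as_matrix(); Rw=Rt@T[:3,:3]; tw=Rt@T[:3,3]+s["eef_pos"]
    c["R"]=Rw.T; c["t"]=-Rw.T@tw; return s,c
E
python3 - <<'E'
from station import arm
from h import *
s,c=wrist(arm); print(s["time"],s["eef_pos"],Ro.from_quat(s["ee_rot"]).as_matrix().round(3),s["grip_width"],-c["R"].T@c["t"])
np.savez("w1.npz",**c); cv2.imwrite("pics/w1.png",c["image"][:,:,::-1])
W=world(c); S=cv2.cvtColor(c["image"],cv2.COLOR_RGB2HSV)[...,1]; z=W[...,2]
m=(S<60)&(z>.011)&(z<.02); m=cv2.morphologyEx(m.astype(np.uint8),cv2.MORPH_OPEN,np.ones((5,5)))
n,l,st,_=cv2.connectedComponentsWithStats(m); i=1+st[1:,4].argmax(); print(np.median(z[l==i]),rect(W[l==i]),st[i])
E
```

```text
0.7667 [ 0.57179995 -0.12017773  0.30723532] [[ 0.145  0.989  0.002]
 [ 0.989 -0.145 -0.001]
 [-0.001  0.002 -1.   ]] 0.04075936412866061 [ 0.58154237 -0.04945517  0.47863627]
0.01659474264327598 (array([575.2, -80.4]), array([239.4, 139. ]), 81.3, [[488.0, -188.0], [626.0, -209.0], [662.0, 27.0], [525.0, 48.0]]) [  260    79   111   183 11962]
```

View pics/w1.png

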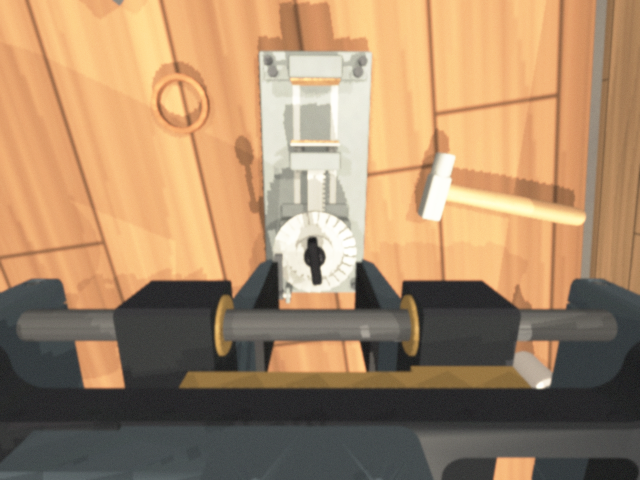

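Run:
```python
from h import *
c=dict(np.load("w1.npz")); im=c["image"]; hsv=cv2.cvtColor(im,cv2.COLOR_RGB2HSV); H,S,V=cv2.split(hsv)
W=world(c); z=W[...,2]
# bed outline: low-saturation blob, side edges by row
for r in (65,110,160,185):
    u=np.where(S[r,200:420]<70)[0]+200; print(r,u.min(),u.max(),(ray(c,u.min()-.5,r,.016)[:2]*1e3).round(1),(ray(c,u.max()+.5,r,.016)[:2]*1e3).round(1))
for col in(275,350): 
    v=np.where(S[30:75,col]<70)[0]+30; print("top",col,v.min(),(ray(c,col,v.min()-.5,.016)[:2]*1e3).round(1))
# cork
for n,(a,b) in {"tail":(70,100),"jaw":(130,155)}.items():
    m=(S[a:b,285:345]>90)&(H[a:b,285:345]<30); ys,xs=np.where(m); ys+=a;xs+=285
    print(n,m.sum(),xs.min(),xs.max(),[(x,ys[xs==x].min(),ys[xs==x].max()) for x in(298,308,318,328,336) if (xs==x).any()])
k=np.zeros_like(V,bool);k[225:300,295:340]=1;k&=(V<70)&(z>.075)&(z<.125)
print("knob",k.sum(),np.median(z[k]),rect(W[k&(z>.1)])); 
p=np.array([ray(c,u,v,.108) for v,u in np.argwhere(k&(z>.1))]); print("knob ray",rect(p))
```

```text
65 259 371 [526.4  63.2] [664.8  42.9]
110 261 369 [519.1  11.5] [656.8  -8.8]
160 263 367 [510. -50.] [647.6 -70.2]
185 263 366 [503.9 -82.2] [ 642.7 -102.6]
top 275 51 [549.4  76.1]
top 350 51 [640.4  62.8]
tail 310 291 339 [(298, np.int64(78), np.int64(84)), (308, np.int64(78), np.int64(84)), (318, np.int64(78), np.int64(84)), (328, np.int64(78), np.int64(84)), (336, np.int64(79), np.int64(84))]
jaw 38 299 336 [(308, np.int64(141), np.int64(141)), (318, np.int64(141), np.int64(141)), (328, np.int64(141), np.int64(141)), (336, np.int64(141), np.int64(141))]
knob 475 0.1080109097096427 (array([ 561.5, -170.5]), array([51.6, 12. ]), 87.4, [[554.0, -196.0], [566.0, -197.0], [569.0, -145.0], [557.0, -144.0]])
knob ray (array([ 561.7, -169.6]), array([53.2, 11.9]), 88.1, [[555.0, -196.0], [567.0, -196.0], [569.0, -143.0], [557.0, -143.0]])
```

Run:
```python
from h import *
c=dict(np.load("scene0.npz")); S=cv2.cvtColor(c["image"],cv2.COLOR_RGB2HSV)[...,1]; W=world(c);z=W[...,2]
m=np.zeros_like(S);m[275:470,150:415]=((S<60)&(z>.008)&(z<.024))[275:470,150:415]
m=cv2.morphologyEx(m,cv2.MORPH_OPEN,np.ones((3,3)));n,l,st,_=cv2.connectedComponentsWithStats(m);i=1+st[1:,4].argmax();print(rect(W[l==i]))
cv2.imwrite("pics/crop2.png",np.hstack([cv2.resize(c["image"][290:420,150:290,::-1],(420,390)),cv2.resize(dict(np.load("w1.npz"))["image"][40:170,250:380,::-1],(390,390))]))
```

```text
(array([574.6, -88.6]), array([320.4, 141.5]), 81.3, [[481.0, -236.0], [620.0, -258.0], [669.0, 59.0], [529.0, 80.0]])
```

View pics/crop2.png

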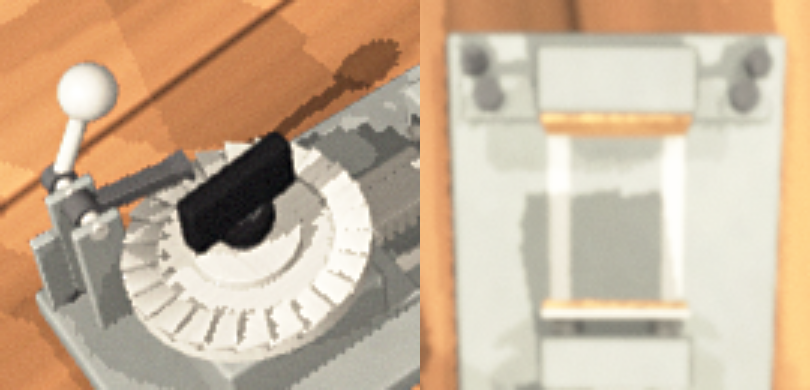

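```bash
cat >> h.py <<'E'
C=np.array([574.5,-88.8]); a=np.radians(81.3); Y=np.array([np.cos(a),np.sin(a)]); X=np.array([Y[1],-Y[0]])
def cr(p): d=np.asarray(p)[:2]*1000-C; return (d@X).round(1),(d@Y).round(1)
def wd(x,y): return ((C+x*X+y*Y)/1000).round(4)
E
python3 - <<'E'
from h import *
c=dict(np.load("w1.npz"))
for n,r in(("tail",77.5),("tail",84.5),("jaw",140.5),("jaw",142)):
    print(n,r,[cr(ray(c,316,r,h)) for h in(.016,.057)])
W=world(c); print([ (r,cr(W[r,316]),W[r,316,2].round(3)) for r in(66,74,79,80,82,84,86,100,120,136,139,141,143,150,155,160)])
sc=dict(np.load("scene0.npz")); print("ball",cr(ray(sc,179,320.5,.12)),cr(ray(sc,178.6,320.2,.12)),ray(sc,179,320.5,.12))
sd=dict(np.load("side0.npz"));
for u,v in((376,180),(375.5,179)): print("ball side",cr(ray(sd,u,v,.12)))
print(wd(0,-85),wd(-62,-90))
E
```

```text
tail 77.5 [(np.float64(0.7), np.float64(129.2)), (np.float64(0.7), np.float64(121.3))]
tail 84.5 [(np.float64(0.7), np.float64(121.1)), (np.float64(0.8), np.float64(114.0))]
jaw 140.5 [(np.float64(1.1), np.float64(53.8)), (np.float64(1.1), np.float64(52.6))]
jaw 142 [(np.float64(1.1), np.float64(51.9)), (np.float64(1.1), np.float64(50.9))]
[(66, (np.float64(0.7), np.float64(133.1)), np.float64(0.058)), (74, (np.float64(0.7), np.float64(124.6)), np.float64(0.058)), (79, (np.float64(0.7), np.float64(120.9)), np.float64(0.051)), (80, (np.float64(0.7), np.float64(119.8)), np.float64(0.051)), (82, (np.float64(0.7), np.float64(119.9)), np.float64(0.039)), (84, (np.float64(0.7), np.float64(119.9)), np.float64(0.026)), (86, (np.float64(0.7), np.float64(119.3)), np.float64(0.016)), (100, (np.float64(0.8), np.float64(103.2)), np.float64(0.015)), (120, (np.float64(1.0), np.float64(79.0)), np.float64(0.017)), (136, (np.float64(1.1), np.float64(59.4)), np.float64(0.016)), (139, (np.float64(1.1), np.float64(55.7)), np.float64(0.016)), (141, (np.float64(1.1), np.float64(52.1)), np.float64(0.054)), (143, (np.float64(1.1), np.float64(49.8)), np.float64(0.054)), (150, (np.float64(1.2), np.float64(41.8)), np.float64(0.017)), (155, (np.float64(1.2), np.float64(35.9)), np.float64(0.06)), (160, (np.float64(1.2), np.float64(30.0)), np.float64(0.057))]
ball (np.float64(-64.9), np.float64(-113.5)) (np.float64(-65.6), np.float64(-113.6)) [ 0.49322367 -0.19117252  0.12      ]
ball side (np.float64(-67.6), np.float64(-113.9))
ball side (np.float64(-63.8), np.float64(-118.2))
[ 0.5616 -0.1728] [ 0.4996 -0.1684]
```

Measured in the cramp frame:

| Thing | Value |
|---|---|
| Cramp centre | (574.5, -88.8) mm, heading 81.3° |
| Tail face | y ≈ 120 mm |
| Jaw face | y ≈ 52.5 mm (knob ≈ 1.39 rad) |
| Pawl ball | (-65, -114) mm |

The bar angle and the bed size of 320 x 141 mm agree with what was given. First I'll throw the pawl, coming in from its +y side.

Request:
{"method": "jog_arm", "body": {"slide": [[-2.15, -3.35, 0], [-2.15, -3.35, 2], [0, 0, 3.6], [0, 0, 3.6], [0, 0, 3.6], [0, 0, 3.6], [0, 0, 3.6], [0, 0, 0]], "twist": [[0, 0, 0], [0, 0, 0], [0, 0, 0], [0, 0, 0], [0, 0, 0], [0, 0, 0], [0, 0, 0], [0, 0, 0]], "claw": 1}}

```text
time: 1.48
eef_pos: [0.4996, -0.1483, 0.0998]
ee_rot: [0.756, 0.655, -0.002, -0.004]
force: [-2.0, -0.3, -1.8]
grip_width: 0.0004
```

Request:
{"method": "jog_arm", "body": {"slide": [[-0.8, 0, 0], [-0.8, 0, 0], [-0.8, 0, 0], [-0.8, 0, 0], [-0.7, 0, 0], [-0.5, 0, 0], [0, 0, 0], [1, 0, 0]], "twist": [[0, 0, 0], [0, 0, 0], [0, 0, 0], [0, 0, 0], [0, 0, 0], [0, 0, 0], [0, 0, 0], [0, 0, 0]]}}

```text
time: 2.15
eef_pos: [0.4985, -0.1848, 0.1066]
ee_rot: [0.756, 0.654, 0.0, 0.0]
force: [0.5, 0.5, 0.4]
grip_width: 0.0002
```

Run:
```python
from station import arm
from h import *
s=arm.read_state(); print(s["eef_pos"],cr(s["eef_pos"]),s["force"],s["grip_width"])
c=arm.read_camera("scene"); cv2.imwrite("pics/sc2.png",cv2.resize(c["image"][200:440,100:420,::-1],None,fx=2,fy=2))
```

```text
[ 0.49854128 -0.18475087  0.10655775] (np.float64(-60.6), np.float64(-106.3)) [0.49374294 0.50493793 0.43345902] 0.00020643205934057888
```

View pics/sc2.png

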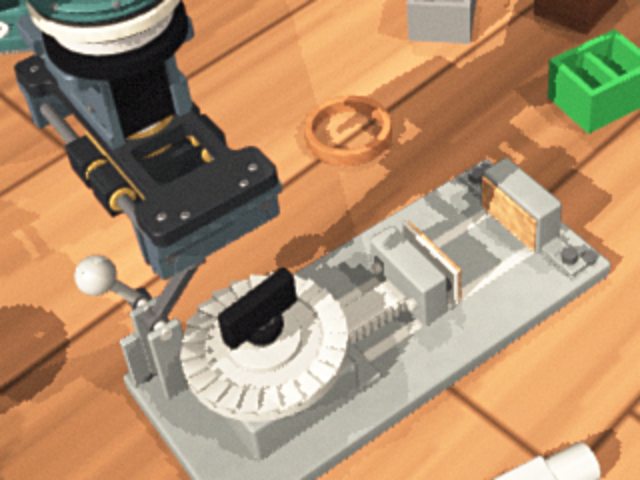

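The pawl is thrown over, with its ball at crop (95,275) leaning to -y and its nose lifted clear. Next is the knob.

Request:
{"method": "jog_arm", "body": {"slide": [[0, 0, -3], [0, 0, -2], [0.75, 2, 0], [0.75, 2, 0], [0.75, 2.05, 0], [0, 0, 0.5], [0, 0, 1], [0, 0, 0]], "twist": [[0, 0, 0], [0, 0, 0], [0, 0, 0], [0, 0, 0], [0, 0, 0], [0, 0, -6.1], [0, 0, 0], [0, 0, 0]], "claw": 0}}

```text
time: 2.87
eef_pos: [0.5603, -0.169, 0.1391]
ee_rot: [0.721, 0.693, -0.001, -0.001]
force: [-1.2, 0.0, -0.5]
grip_width: 0.0453
```

Run:
```python
from station import arm
from h import *
s,c=wrist(arm); W=world(c); z=W[...,2]; V=c["image"].max(2)
print(s["eef_pos"],cr(s["eef_pos"]),Ro.from_quat(s["ee_rot"]).as_matrix()[:2,0])
k=(V<70)&(z>.095)&(z<.115)&(np.hypot(W[...,0]-.5617,W[...,1]+.172)<.04); print(k.sum(),rect(W[k]) if k.sum()>20 else 0)
c=arm.read_camera("scene"); W=world(c); z=W[...,2]; V=c["image"].max(2)
cv2.imwrite("pics/sc3.png",cv2.resize(c["image"][230:440,100:380,::-1],None,fx=2,fy=2))
```

```text
[ 0.56028963 -0.16899978  0.13912091] (np.float64(-1.9), np.float64(-81.4)) [0.03825125 0.99926778]
1354 (array([ 561.3, -170.6]), array([50.8, 11.5]), 88.2, [[555.0, -196.0], [566.0, -196.0], [568.0, -145.0], [556.0, -145.0]])
```

Request:
{"method": "jog_arm", "body": {"slide": [[-0.2, 0.12, 1.9], [0, 0, 1.9], [0, 0, 1.7], [0, 0, 0], [0, 0, 0]], "twist": [[0, 0, 0], [0, 0, 0], [0, 0, 0], [0, 0, 0], [0, 0, 0]]}}

```text
time: 3.38
eef_pos: [0.562, -0.1721, 0.0861]
ee_rot: [0.72, 0.693, -0.0, -0.001]
force: [0.1, -0.7, 0.1]
grip_width: 0.0456
```

Request:
{"method": "jog_arm", "body": {"slide": [[0, 0, 0], [0, 0, 0], [0, 0, 0], [0, 0, 0]], "twist": [[0, 0, 0], [0, 0, 0], [0, 0, 0], [0, 0, 0]], "claw": 1, "force": 20}}

```text
time: 3.72
eef_pos: [0.5631, -0.1723, 0.087]
ee_rot: [0.72, 0.694, 0.0, 0.0]
force: [-0.1, -0.3, 0.5]
grip_width: 0.0215
```

Still closing, so I'll wait and then wind back counter-clockwise.

Request:
{"method": "jog_arm", "body": {"slide": [[0, 0, 0], [0, 0, 0], [0, 0, 0], [0, 0, 0]], "twist": [[0, 0, 0], [0, 0, 0], [0, 0, 0], [0, 0, 0]]}}

```text
time: 4.05
eef_pos: [0.5621, -0.1721, 0.0866]
ee_rot: [0.72, 0.694, -0.0, -0.001]
force: [-7.1, 0.1, 10.1]
grip_width: 0.012
```

Request:
{"method": "jog_arm", "body": {"slide": [[0, 0, 0], [0, 0, 0], [0, 0, 0], [0, 0, 0], [0, 0, 0], [0, 0, 0], [0, 0, 0], [0, 0, 0]], "twist": [[0, 0, -5], [0, 0, -5], [0, 0, -5], [0, 0, -5], [0, 0, -5], [0, 0, -5], [0, 0, -5], [0, 0, 0]]}}

```text
time: 4.72
eef_pos: [0.5622, -0.1721, 0.0866]
ee_rot: [0.475, 0.88, -0.0, -0.001]
force: [-7.0, 0.3, 9.0]
grip_width: 0.0119
```

Request:
{"method": "jog_arm", "body": {"slide": [[0, 0, 0], [0, 0, 0], [0, 0, 0], [0, 0, 0], [0, 0, 0], [0, 0, 0], [0, 0, 0], [0, 0, 0]], "twist": [[0, 0, -5], [0, 0, -5], [0, 0, -5], [0, 0, -5], [0, 0, -5], [0, 0, -5], [0, 0, -5], [0, 0, 0]]}}

```text
time: 5.38
eef_pos: [0.5623, -0.172, 0.0866]
ee_rot: [0.189, 0.982, 0.0, -0.001]
force: [-5.3, 1.7, 8.9]
grip_width: 0.0115
```

Run:
```python
from station import arm
from h import *
s=arm.read_state(); print(s["torque"],s["force"],s["joint_positions"].round(2),np.degrees(np.arctan2(*Ro.from_quat(s["ee_rot"]).as_matrix()[[1,0],0])))
```

```text
[0.35855512 0.92170736 0.02648065] [-5.27820187  1.73798873  8.94756063] [-0.34  0.39  2.01 -0.    0.75 -1.53] 158.22704337649247
```

Request:
{"method": "jog_arm", "body": {"slide": [[0, 0, 0], [0, 0, 0], [0, 0, -2], [0, 0, -3], [0, 0, -3.5], [0, 0, -3], [0, 0, 0], [0, 0, 0]], "twist": [[0, 0, 0], [0, 0, 0], [0, 0, 0], [0, 0, 0], [0, 0, 6], [0, 0, 6.8], [0, 0, 6.8], [0, 0, 6.8]], "claw": -0.65}}

```text
time: 6.05
eef_pos: [0.5639, -0.1726, 0.2036]
ee_rot: [0.414, 0.91, 0.0, 0.002]
force: [-0.5, -0.8, -1.4]
grip_width: 0.0624
```

Request:
{"method": "jog_arm", "body": {"slide": [[0, 0, 0], [0, 0, 0], [0, 0, 0], [0, 0, 0], [0, 0, 0], [0, 0, 0]], "twist": [[0, 0, 6.8], [0, 0, 6.8], [0, 0, 6.8], [0, 0, 6.8], [0, 0, 6.2], [0, 0, 0]]}}

```text
time: 6.55
eef_pos: [0.5628, -0.1722, 0.2012]
ee_rot: [0.657, 0.753, 0.0, 0.0]
force: [0.9, 1.1, -0.5]
grip_width: 0.0751
```

Run:
```python
from station import arm
from h import *
s=arm.read_state(); R=Ro.from_quat(s["ee_rot"]).as_matrix(); print(s["eef_pos"],np.degrees(np.arctan2(R[1,0],R[0,0])),s["grip_width"])
print("to box, tool cm",100*R.T@(np.array([.4509,.3012,.13])-s["eef_pos"]))
c=arm.read_camera("scene"); W=world(c); z=W[...,2]; V=c["image"].max(2); hsv=cv2.cvtColor(c["image"],cv2.COLOR_RGB2HSV)
x,y=(W[...,0]*1e3-C[0]),(W[...,1]*1e3-C[1]); cy=x*Y[0]+y*Y[1]; cx=x*X[0]+y*X[1]
m=(z>.045)&(z<.07)&(abs(cx)<28)&(cy>20)&(cy<150); print("jaw top y hist",np.histogram(cy[m],bins=np.arange(0,155,3)))
cv2.imwrite("pics/sc4.png",c["image"][...,::-1])
```

```text
[ 0.56276385 -0.17218367  0.20122285] 97.78143422514839 0.07505637057028505
to box, tool cm [48.41737499 -4.67500631  7.11936009]
jaw top y hist (array([  0,   0,   0,   0,   0,   0,  20,  38,   0,  12, 117,  56,  17,
         0,   0,   0,   0,   0,   0,   0,   0,   0,   0,   0,   0,   0,
         0,   0,   0,   0,   0,   0,   0,   0,   0,   0,   0,   0,   0,
        50, 115,  89,  59,  60,  56,  59,  56,  54,  24,   0,   0]), array([  0,   3,   6,   9,  12,  15,  18,  21,  24,  27,  30,  33,  36,
        39,  42,  45,  48,  51,  54,  57,  60,  63,  66,  69,  72,  75,
        78,  81,  84,  87,  90,  93,  96,  99, 102, 105, 108, 111, 114,
       117, 120, 123, 126, 129, 132, 135, 138, 141, 144, 147, 150, 153]))
```

Request:
{"method": "jog_arm", "body": {"slide": [[3.4, -0.33, 0], [3.4, -0.33, 0], [3.4, -0.33, 0], [3.4, -0.33, 0], [3.4, -0.33, 0], [3.4, -0.33, 0], [3.4, -0.33, 0], [3.4, -0.33, 0]], "twist": [[0, 0, 0], [0, 0, 0], [0, 0, 0], [0, 0, 0], [0, 0, 0], [0, 0, 0], [0, 0, 0], [0, 0, 0]]}}

```text
time: 7.27
eef_pos: [0.4977, 0.0949, 0.2014]
ee_rot: [0.654, 0.757, 0.0, 0.0]
force: [1.1, 0.0, 0.1]
grip_width: 0.0756
```

Request:
{"method": "jog_arm", "body": {"slide": [[3.4, -0.33, 0], [3.4, -0.33, 0], [3.4, -0.33, 0], [3.4, -0.33, 0], [3.4, -0.33, 0], [3.4, -0.33, 0], [0, 0, 0]], "twist": [[0, 0, 0], [0, 0, 0], [0, 0, 0], [0, 0, 0], [0, 0, 0], [0, 0, 0], [0, 0, 0]]}}

```text
time: 7.85
eef_pos: [0.449, 0.2967, 0.2015]
ee_rot: [0.653, 0.758, 0.001, -0.0]
force: [-0.3, -0.2, 0.1]
grip_width: 0.0757
```

```bash
cat > look.py <<'E'
from station import arm
from h import *
s,c=wrist(arm); R=Ro.from_quat(s["ee_rot"]).as_matrix(); print(s["eef_pos"],np.degrees(np.arctan2(R[1,0],R[0,0])),s["grip_width"])
W=world(c); z=W[...,2]; m=(z>.034)&(z<.05)&(np.hypot(W[...,0]-.451,W[...,1]-.301)<.06)
print(m.sum(),rect(W[m]) if m.sum()>30 else 0)
c2=arm.read_camera("side"); W=world(c2); z=W[...,2]; m=(z>.036)&(z<.048)&(np.hypot(W[...,0]-.451,W[...,1]-.301)<.055)
print(m.sum(),rect(W[m]) if m.sum()>30 else 0)
cv2.imwrite("pics/w5.png",c["image"][...,::-1])
E
python3 look.py
```

```text
[0.44896869 0.29674544 0.20150692] 98.50862376664593 0.07570798925087094
1845 (array([451.3, 299.8]), array([56.1, 70.2]), 8.1, [[419.0, 331.0], [429.0, 261.0], [484.0, 269.0], [474.0, 338.0]])
670 (array([451.2, 300.9]), array([57.3, 73.9]), 7.9, [[418.0, 334.0], [428.0, 260.0], [485.0, 268.0], [475.0, 341.0]])
```

View pics/w5.png

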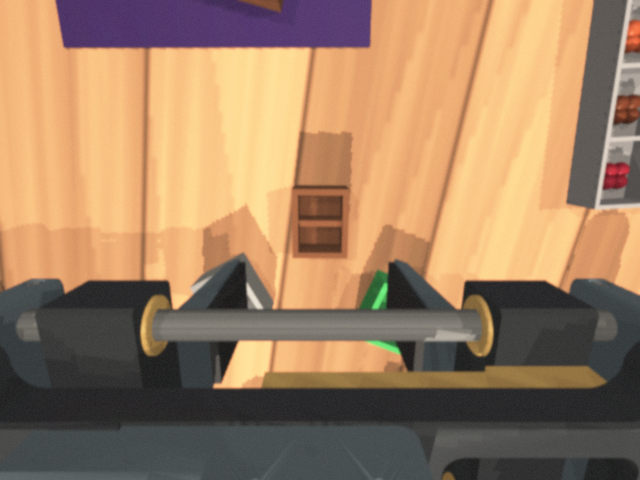

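Run:
```python
from h import *
c=dict(np.load("side0.npz")); W=world(c); z=W[...,2]; a=np.radians(98.2); tx=np.array([np.cos(a),np.sin(a)]); ty=np.array([tx[1],-tx[0]])
for n,(v0,v1,u0,u1) in {"grey":(305,360,332,385),"green":(283,330,240,297)}.items():
    p=W[v0:v1,u0:u1].reshape(-1,3); p=p[(p[:,2]>.012)&(p[:,2]<.05)]; d=p[:,:2]-[.4513,.3]
    print(n,rect(p)[:3],"tx",np.percentile(d@tx,[1,99])*1e3,"ty",np.percentile(d@ty,[1,99])*1e3)
```

```text
grey (array([370.1, 202.1]), array([57.1, 75.8]), 36.3) tx [-122.07415355  -41.40770303] ty [-133.8710362   -55.89333972]
green (array([512.6, 222. ]), array([ 80. , 136.8]), 67.9) tx [-140.1084003   -31.21536634] ty [ 17.29144037 116.91405583]
```

Request:
{"method": "jog_arm", "body": {"slide": [[0.28, 0.27, 3], [0, 0, 3.6], [0, 0, 3.6], [0, 0, 3.6], [0, 0, 3], [0, 0, 2.2], [0, 0, 0], [0, 0, 0]], "twist": [[0, 0, 0.4], [0, 0, 0], [0, 0, 0], [0, 0, 0], [0, 0, 0], [0, 0, 0], [0, 0, 0], [0, 0, 0]]}}

```text
time: 8.62
eef_pos: [0.452, 0.2946, 0.0109]
ee_rot: [0.658, 0.753, -0.001, -0.0]
force: [0.9, -0.2, 1.2]
grip_width: 0.0755
```

Request:
{"method": "jog_arm", "body": {"slide": [[0, 0, 0], [0, 0, 0], [0, 0, 0], [0, 0, 0], [0, 0, 0], [0, 0, 0]], "twist": [[0, 0, 0], [0, 0, 0], [0, 0, 0], [0, 0, 0], [0, 0, 0], [0, 0, 0]], "claw": 1, "force": 15}}

```text
time: 9.12
eef_pos: [0.453, 0.2961, 0.0127]
ee_rot: [0.658, 0.753, 0.001, 0.0]
force: [-1.0, -3.8, 11.8]
grip_width: 0.0557
```

Gripped (55.7 mm opening). Now lift, turn and carry.

Request:
{"method": "jog_arm", "body": {"slide": [[0, 0, -1.5], [0, 0, -3], [0, 0, -3.5], [0, 0, -3], [-2, 1.2, 0], [-2.8, 1.75, 0], [-2.8, 1.75, 0], [-2.8, 1.75, 0]], "twist": [[0, 0, 0], [0, 0, 5.4], [0, 0, 5.5], [0, 0, 5.5], [0, 0, 0], [0, 0, 0], [0, 0, 0], [0, 0, 0]]}}

```text
time: 9.78
eef_pos: [0.5006, 0.1821, 0.1223]
ee_rot: [0.758, 0.652, 0.001, 0.0]
force: [0.1, 1.1, -0.2]
grip_width: 0.056
```

Request:
{"method": "jog_arm", "body": {"slide": [[-2.8, 1.75, 0], [-2.8, 1.75, 0], [-2.8, 1.75, 0], [-2.8, 1.75, 0], [-2.8, 1.75, 0], [-2.5, 1.6, 0], [-1.6, 1, 0], [0, 0, 0]], "twist": [[0, 0, 0], [0, 0, 0], [0, 0, 0], [0, 0, 0], [0, 0, 0], [0, 0, 0], [0, 0, 0], [0, 0, 0]]}}

```text
time: 10.45
eef_pos: [0.5865, -0.0158, 0.1221]
ee_rot: [0.759, 0.651, 0.001, 0.001]
force: [-0.1, 0.0, -1.9]
grip_width: 0.056
```

```bash
cat > look2.py <<'E'
from station import arm
from h import *
import sys
s,c=wrist(arm); R=Ro.from_quat(s["ee_rot"]).as_matrix(); p=s["eef_pos"]; print(s["time"],p,cr(p),np.degrees(np.arctan2(R[1,0],R[0,0])),s["grip_width"],s["force"])
W=world(c); z=W[...,2]; d=W-p; tx=d@R[:,0]; ty=d@R[:,1]; top=p[2]+.0293
m=(abs(z-top)<.006)&(abs(tx)<.06)&(abs(ty)<.0265); print("box top along tool x mm",m.sum(),(np.percentile(tx[m],[1,99])*1e3).round(1) if m.any() else 0, z[m].mean())
def prof(c,n):
    W=world(c); q=W[...,:2]*1e3-C; cy=q@Y; cx=q@X; z=W[...,2]
    for lo,hi in((-28,28),):
        m=(abs(z-.057)<.008)&(cx>lo)&(cx<hi)&(cy>20)&(cy<150); h,_=np.histogram(cy[m],bins=np.arange(20,151,2)); print(n,list(zip(range(20,150,2),h)))
prof(c,"wrist")
cv2.imwrite("pics/%s.png"%sys.argv[1],c["image"][...,::-1])
E
python3 look2.py w6
```

```text
10.45 [ 0.58652764 -0.01581114  0.12211893] (np.float64(0.8), np.float64(74.0)) 81.17811317701474 0.05600786931201031 [-0.06800283  0.015302   -1.86857267]
box top along tool x mm 6944 [-29.7  38.6] 0.15043781550351962
wrist [(20, np.int64(0)), (22, np.int64(0)), (24, np.int64(0)), (26, np.int64(0)), (28, np.int64(0)), (30, np.int64(0)), (32, np.int64(0)), (34, np.int64(0)), (36, np.int64(0)), (38, np.int64(0)), (40, np.int64(0)), (42, np.int64(0)), (44, np.int64(0)), (46, np.int64(0)), (48, np.int64(0)), (50, np.int64(0)), (52, np.int64(0)), (54, np.int64(0)), (56, np.int64(0)), (58, np.int64(0)), (60, np.int64(0)), (62, np.int64(0)), (64, np.int64(0)), (66, np.int64(0)), (68, np.int64(0)), (70, np.int64(0)), (72, np.int64(0)), (74, np.int64(0)), (76, np.int64(0)), (78, np.int64(0)), (80, np.int64(0)), (82, np.int64(0)), (84, np.int64(0)), (86, np.int64(0)), (88, np.int64(0)), (90, np.int64(0)), (92, np.int64(0)), (94, np.int64(0)), (96, np.int64(0)), (98, np.int64(0)), (100, np.int64(0)), (102, np.int64(0)), (104, np.int64(0)), (106, np.int64(0)), (108, np.int64(0)), (110, np.int64(0)), (112, np.int64(0)), (114, np.int64(0)), (116, np.int64(0)), (118, np.int64(16)), (120, np.int64(223)), (122, np.int64(178)), (124, np.int64(245)), (126, np.int64(246)), (128, np.int64(246)), (130, np.int64(244)), (132, np.int64(247)), (134, np.int64(243)), (136, np.int64(246)), (138, np.int64(247)), (140, np.int64(249)), (142, np.int64(249)), (144, np.int64(248)), (146, np.int64(11)), (148, np.int64(0))]
```

View pics/w6.png

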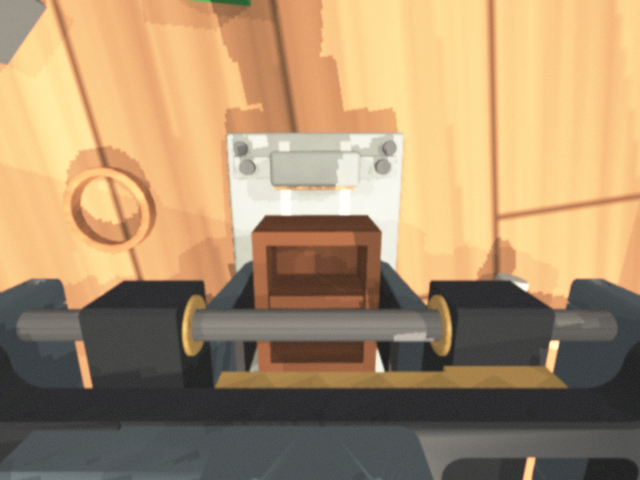

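Request:
{"method": "jog_arm", "body": {"slide": [[0.2, -0.08, 1], [0, 0, 2], [0, 0, 2], [0, 0, 2], [0, 0, 1.5], [0, 0, 0.4], [0, 0, 0], [0, 0, 0]], "twist": [[0, 0, 0], [0, 0, 0], [0, 0, 0], [0, 0, 0], [0, 0, 0], [0, 0, 0], [0, 0, 0], [0, 0, 0]]}}

```text
time: 11.17
eef_pos: [0.5845, -0.0102, 0.0326]
ee_rot: [0.758, 0.652, 0.0, 0.0]
force: [-0.1, -0.2, -1.9]
grip_width: 0.056
```

Request:
{"method": "jog_arm", "body": {"slide": [[0, 0, 0.1], [0, 0, 0.1], [0, 0, 0], [0, 0, 0]], "twist": [[0, 0, 0], [0, 0, 0], [0, 0, 0], [0, 0, 0]]}}

```text
time: 11.5
eef_pos: [0.5848, -0.0109, 0.0307]
ee_rot: [0.759, 0.651, 0.0, 0.0]
force: [0.0, -0.1, -2.1]
grip_width: 0.0561
```

Request:
{"method": "jog_arm", "body": {"slide": [[0, 0, 0.1], [0, 0, 0.1], [0, 0, 0], [0, 0, 0]], "twist": [[0, 0, 0], [0, 0, 0], [0, 0, 0], [0, 0, 0]]}}

```text
time: 11.83
eef_pos: [0.5847, -0.0109, 0.0285]
ee_rot: [0.759, 0.651, 0.0, 0.0]
force: [-1.5, 0.5, 3.9]
grip_width: 0.0557
```

Request:
{"method": "jog_arm", "body": {"slide": [[0, 0, 0], [0, 0, 0], [0, 0, 0], [0, 0, -1], [0, 0, -3], [0, 0, -4], [0, 0, -4], [0, 0, -4]], "twist": [[0, 0, 0], [0, 0, 0], [0, 0, 0], [0, 0, 0], [0, 0, 0], [0, 0, 0], [0, 0, 0], [0, 0, 0]], "claw": -0.6}}

```text
time: 12.5
eef_pos: [0.584, -0.0108, 0.1906]
ee_rot: [0.759, 0.651, -0.0, -0.0]
force: [0.3, -0.1, 0.9]
grip_width: 0.0734
```

```bash
python3 look2.py w7
python3 - <<'E'
from station import arm
from h import *
c=arm.read_camera("scene"); cv2.imwrite("pics/sc7.png",cv2.resize(c["image"][230:440,100:420,::-1],None,fx=2,fy=2)); W=world(c); q=W[...,:2]*1e3-C; cy=q@Y; cx=q@X; z=W[...,2]
im=c["image"].astype(int); m=(abs(z-.058)<.006)&(abs(cx)<35)&(cy>40)&(cy<125)&(im[...,0]<150)&(im[...,0]-im[...,2]>25); print(m.sum(),rect(np.stack([cx[m],cy[m]],1)/1000))
b=(z>.105)&(cx<-40)&(cx>-85)&(cy<-120)&(cy>-180); print("ball",b.sum(),np.argwhere(b).mean(0)[::-1]); u,v=np.argwhere(b).mean(0)[::-1]; print(cr(ray(c,u,v,.119)))
E
```

```text
12.5 [ 0.58404666 -0.01080134  0.19056652] (np.float64(-2.4), np.float64(78.5)) 81.2987132230379 0.07336168868603354 [ 0.28295488 -0.1388845   0.90135605]
box top along tool x mm 0 0 nan
wrist [(20, np.int64(124)), (22, np.int64(250)), (24, np.int64(14)), (26, np.int64(0)), (28, np.int64(0)), (30, np.int64(44)), (32, np.int64(124)), (34, np.int64(118)), (36, np.int64(115)), (38, np.int64(0)), (40, np.int64(0)), (42, np.int64(0)), (44, np.int64(0)), (46, np.int64(51)), (48, np.int64(114)), (50, np.int64(111)), (52, np.int64(222)), (54, np.int64(21)), (56, np.int64(27)), (58, np.int64(24)), (60, np.int64(26)), (62, np.int64(23)), (64, np.int64(23)), (66, np.int64(25)), (68, np.int64(27)), (70, np.int64(27)), (72, np.int64(24)), (74, np.int64(26)), (76, np.int64(27)), (78, np.int64(69)), (80, np.int64(125)), (82, np.int64(131)), (84, np.int64(122)), (86, np.int64(27)), (88, np.int64(30)), (90, np.int64(29)), (92, np.int64(28)), (94, np.int64(26)), (96, np.int64(28)), (98, np.int64(30)), (100, np.int64(32)), (102, np.int64(26)), (104, np.int64(25)), (106, np.int64(26)), (108, np.int64(35
[... 181 characters left out ...]
, np.int64(127)), (128, np.int64(176)), (130, np.int64(140)), (132, np.int64(127)), (134, np.int64(161)), (136, np.int64(158)), (138, np.int64(125)), (140, np.int64(183)), (142, np.int64(137)), (144, np.int64(128)), (146, np.int64(64)), (148, np.int64(0))]
455 (array([-1.7, 83.7]), array([57.1, 76.1]), 0.1, [[-30.0, 122.0], [-30.0, 46.0], [27.0, 46.0], [27.0, 122.0]])
ball 347 [147.49567723 337.27089337]
(np.float64(-66.4), np.float64(-156.0))look2.py:6: RuntimeWarning: Mean of empty slice.
  m=(abs(z-top)<.006)&(abs(tx)<.06)&(abs(ty)<.0265); print("box top along tool x mm",m.sum(),(np.percentile(tx[m],[1,99])*1e3).round(1) if m.any() else 0, z[m].mean())
  ret = ret.dtype.type(ret / rcount)
```

View pics/sc7.png

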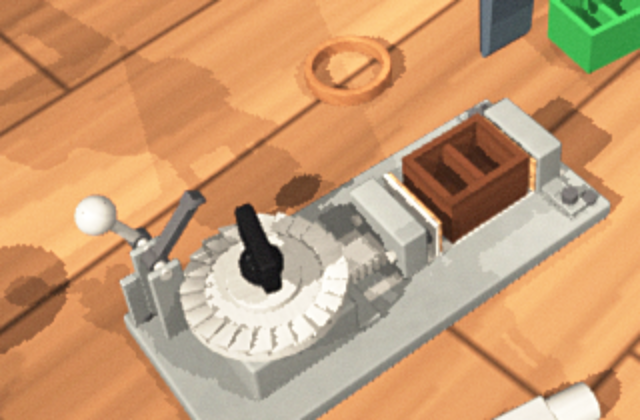

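Request:
{"method": "jog_arm", "body": {"slide": [[-3.4, -0.8, 0], [-3.4, -0.8, 0], [-3.4, -0.8, 0], [-3.4, -0.8, 0], [-3.4, -0.8, 0], [-3.4, -0.8, 0], [-3.4, -0.8, 0], [-3.4, -0.8, 0]], "twist": [[0, 0, 0], [0, 0, 0], [0, 0, 0], [0, 0, 0], [0, 0, 0], [0, 0, 0], [0, 0, 0], [0, 0, 0]], "claw": 1}}

```text
time: 13.27
eef_pos: [0.4791, -0.2714, 0.1887]
ee_rot: [0.759, 0.651, 0.0, 0.0]
force: [-0.7, 0.7, 0.7]
grip_width: 0.0226
```

Request:
{"method": "jog_arm", "body": {"slide": [[0, 0, 0], [0, 0, 3], [0, 0, 3], [0, 0, 2.3], [0, 0, 0], [0, 0, 0]], "twist": [[0, 0, 0], [0, 0, 0], [0, 0, 0], [0, 0, 0], [0, 0, 0], [0, 0, 0]]}}

```text
time: 13.77
eef_pos: [0.4796, -0.2696, 0.105]
ee_rot: [0.759, 0.651, -0.0, -0.001]
force: [0.2, 0.7, 0.7]
grip_width: 0.0005
```

Run:
```python
from station import arm
from h import *
s=arm.read_state(); print(s["eef_pos"],cr(s["eef_pos"]),s["force"],s["grip_width"])
```

```text
[ 0.47964399 -0.2695594   0.10500672] (np.float64(-66.4), np.float64(-193.0)) [0.16395324 0.69672659 0.68894912] 0.0005312330657709501
```

Request:
{"method": "jog_arm", "body": {"slide": [[0.8, 0, 0], [0.8, 0, 0], [0.7, 0, 0], [0.6, 0, 0], [0.5, 0, 0], [0.4, 0, 0], [0, 0, 0], [-1, 0, 0]], "twist": [[0, 0, 0], [0, 0, 0], [0, 0, 0], [0, 0, 0], [0, 0, 0], [0, 0, 0], [0, 0, 0], [0, 0, 0]]}}

```text
time: 14.43
eef_pos: [0.4844, -0.2415, 0.1052]
ee_rot: [0.758, 0.652, 0.0, -0.0]
force: [-0.1, -1.0, 0.2]
grip_width: 0.0002
```

Request:
{"method": "jog_arm", "body": {"slide": [[-1.5, 0, 0], [0, 0, -2], [0, 0, -3.5], [0, 0, -3.5], [0, 0, 0]], "twist": [[0, 0, 0], [0, 0, 0], [0, 0, 0], [0, 0, 0], [0, 0, 0]], "claw": 0}}

```text
time: 14.85
eef_pos: [0.4846, -0.2597, 0.2014]
ee_rot: [0.759, 0.651, 0.001, 0.004]
force: [1.4, -0.9, 1.2]
grip_width: 0.0306
```

```bash
cat > sc.py <<'E'
from station import arm
from h import *
import sys
s=arm.read_state(); print(s["time"],s["eef_pos"],cr(s["eef_pos"]),s["force"],s["grip_width"])
c=arm.read_camera("scene"); W=world(c); q=W[...,:2]*1e3-C; cy=q@Y; cx=q@X; z=W[...,2]
b=(z>.115)&(z<.14)&(cx<-40)&(cx>-85)&(cy<-90)&(cy>-180)
if b.any(): u,v=np.argwhere(b).mean(0)[::-1]; print("ball",u,v,b.sum(),cr(ray(c,u,v,.12)))
k=(c["image"].max(2)<70)&(z>.1)&(z<.115)&(np.hypot(cx,cy+85)<35); print("bar",k.sum(),rect(W[k])[:3] if k.sum()>20 else 0)
for n,m in {"jaw":(abs(z-.057)<.008)&(abs(cx)<28)&(cy>20)&(cy<150)}.items():
    h,_=np.histogram(cy[m],bins=np.arange(20,152,2)); print([(y,int(k)) for y,k in zip(range(20,150,2),h) if k])
cv2.imwrite(f"pics/{sys.argv[1]}.png",cv2.resize(c["image"][230:440,100:420,::-1],None,fx=2,fy=2))
E
python3 sc.py sc8
```

```text
14.85 [ 0.48461281 -0.25974552  0.20139364] (np.float64(-63.0), np.float64(-182.6)) [ 1.3938227  -0.91851538  1.19925929] 0.0305915049167895
ball 177.89836065573772 319.9672131147541 305 (np.float64(-66.5), np.float64(-114.1))
bar 370 (array([ 562.3, -173. ]), array([11.9, 54. ]), 68.8)
[(20, 45), (22, 15), (28, 6), (30, 65), (32, 34), (34, 42), (36, 11), (44, 2), (46, 99), (48, 54), (50, 43), (52, 33), (54, 14), (56, 14), (58, 20), (60, 16), (62, 14), (64, 16), (66, 13), (68, 18), (70, 18), (72, 19), (74, 12), (76, 14), (78, 51), (80, 48), (82, 41), (84, 34), (86, 13), (88, 15), (90, 17), (92, 16), (94, 12), (96, 19), (98, 19), (100, 12), (102, 17), (104, 12), (106, 19), (108, 18), (110, 87), (112, 47), (114, 43), (116, 24), (118, 2), (120, 33), (122, 82), (124, 42), (126, 44), (128, 41), (130, 33), (132, 42), (134, 46), (136, 34), (138, 41), (140, 39), (142, 29), (144, 23), (146, 3)]
```

The pawl is back in: the ball is at its original spot, (-66,-114). The bar heading is 158.8°. Now back to the knob.

Request:
{"method": "jog_arm", "body": {"slide": [[2.45, 1.58, 0], [2.45, 1.58, 0], [2.45, 1.58, 0], [2.45, 1.58, 0], [0, 0, 0], [0, 0, 0], [0, 0, 0], [0, 0, 0]], "twist": [[0, 0, 0], [0, 0, 0], [0, 0, 0], [0, 0, 0], [0, 0, -7], [0, 0, -7], [0, 0, -7], [0, 0, -7]], "claw": 0}}

```text
time: 15.57
eef_pos: [0.559, -0.1702, 0.1941]
ee_rot: [0.576, 0.817, -0.0, -0.001]
force: [-0.7, 0.1, -0.1]
grip_width: 0.0457
```

Request:
{"method": "jog_arm", "body": {"slide": [[0, 0, 0], [0, 0, 0], [0, 0, 0], [0, 0, 0], [0, 0, 1.5], [0, 0, 2], [0, 0, 2], [0, 0, 0]], "twist": [[0, 0, -7], [0, 0, -7], [0, 0, -7], [0, 0, -7], [0, 0, -7], [0, 0, -7], [0, 0, -7], [0, 0, 0]]}}

```text
time: 16.23
eef_pos: [0.5569, -0.1697, 0.136]
ee_rot: [0.185, 0.983, 0.0, -0.003]
force: [-1.0, 0.3, -1.7]
grip_width: 0.0456
```

```bash
cat > kn.py <<'E'
from station import arm
from h import *
s,c=wrist(arm); W=world(c); z=W[...,2]; V=c["image"].max(2); R=Ro.from_quat(s["ee_rot"]).as_matrix(); p=s["eef_pos"]
print(s["time"],p,np.degrees(np.arctan2(R[1,0],R[0,0])),s["torque"],s["force"],s["grip_width"])
k=(V<70)&(z>.095)&(z<.115)&(np.hypot(W[...,0]-.5617,W[...,1]+.172)<.04); print(k.sum(),rect(W[k])[:3] if k.sum()>20 else 0)
print("to axis, tool cm",100*R.T@(np.array([.562,-.172,.086])-p))
E
python3 kn.py
```

```text
16.2333 [ 0.55689974 -0.16969641  0.13601519] 158.62614521173484 [ 0.15064223 -0.0007203  -0.04798249] [-1.04361552  0.31772227 -1.67051696] 0.04563758469526605
1262 (array([ 557.7, -171.1]), array([11.8, 46.8]), 68.3)
to axis, tool cm [-0.58880354 -0.02714564  4.99809539]
```

Request:
{"method": "jog_arm", "body": {"slide": [[-0.5, 0, 1.5], [0, 0, 1.8], [0, 0, 1.7], [0, 0, 0], [0, 0, 0]], "twist": [[0, 0, 0], [0, 0, 0], [0, 0, 0], [0, 0, 0], [0, 0, 0]]}}

```text
time: 16.7
eef_pos: [0.564, -0.172, 0.0905]
ee_rot: [0.19, 0.982, 0.0, -0.0]
force: [0.4, 0.4, -0.5]
grip_width: 0.0454
```

Request:
{"method": "jog_arm", "body": {"slide": [[0, 0, 0], [0, 0, 0], [0, 0, 0], [0, 0, 0], [0, 0, 0], [0, 0, 0], [0, 0, 0], [0, 0, 0]], "twist": [[0, 0, 0], [0, 0, 0], [0, 0, 0], [0, 0, 0], [0, 0, 0], [0, 0, 0], [0, 0, 0], [0, 0, 0]], "claw": 1, "force": 20}}

```text
time: 17.37
eef_pos: [0.564, -0.1725, 0.0907]
ee_rot: [0.188, 0.982, -0.001, 0.0]
force: [-4.2, -7.7, 5.9]
grip_width: 0.0118
```

```bash
cat > tq.py <<'E'
from station import arm
from h import *
s=arm.read_state(); R=Ro.from_quat(s["ee_rot"]).as_matrix(); p=s["eef_pos"]; t=s["torque"]
print(s["time"],p,np.degrees(np.arctan2(R[1,0],R[0,0])).round(2),"tq",t,"F",s["force"],s["grip_width"])
E
python3 tq.py
```

```text
17.3667 [ 0.56399972 -0.17251947  0.09069867] 158.32 tq [-1.36525001  0.78426626  0.06722672] F [-4.19451199 -7.68508399  5.88985197] 0.01184059225606401
```

Request:
{"method": "jog_arm", "body": {"slide": [[0, 0, 0], [0, 0, 0], [0, 0, 0], [0, 0, 0], [0, 0, 0], [0, 0, 0], [0, 0, 0], [0, 0, 0]], "twist": [[0, 0, 5], [0, 0, 5], [0, 0, 5], [0, 0, 5], [0, 0, 5], [0, 0, 5], [0, 0, 5], [0, 0, 0]]}}

```text
time: 18.03
eef_pos: [0.5632, -0.1733, 0.0907]
ee_rot: [0.477, 0.879, -0.001, -0.0]
force: [-10.9, -17.5, 7.4]
grip_width: 0.0117
```

```bash
python3 tq.py
```

```text
18.0333 [ 0.56324806 -0.17332675  0.09066376] 123.02 tq [-3.19028825  1.96054719  0.04417077] F [-10.87296065 -17.48790447   7.35893753] 0.011748016352638224
```

Request:
{"method": "jog_arm", "body": {"slide": [[0, 0, 0], [0, 0, 0], [0, 0, 0], [0, 0, 0], [0, 0, 0], [0, 0, 0]], "twist": [[0, 0, 4], [0, 0, 4], [0, 0, 4], [0, 0, 4], [0, 0, 0], [0, 0, 0]]}}

```text
time: 18.53
eef_pos: [0.5628, -0.1735, 0.0906]
ee_rot: [0.593, 0.806, -0.002, -0.0]
force: [-14.7, -20.1, 10.7]
grip_width: 0.0119
```

```bash
python3 tq.py; python3 sc.py sc9
```

```text
18.5333 [ 0.56277446 -0.17349636  0.09063008] 107.32 tq [-3.59386348  2.62704456 -0.03271045] F [-14.71999699 -20.06205931  10.65476257] 0.011943838041029255
18.5333 [ 0.56277446 -0.17349636  0.09063008] (np.float64(1.2), np.float64(-85.5)) [-14.71999699 -20.06205931  10.65476257] 0.011943838041029255
ball 173.95555555555555 322.7 90 (np.float64(-65.7), np.float64(-120.1))
bar 292 (array([ 571.5, -178.6]), array([39.5, 25.7]), 55.6)
[(20, 40), (22, 41), (24, 34), (26, 41), (28, 47), (30, 38), (32, 39), (34, 23), (40, 1), (42, 49), (44, 44), (46, 44), (48, 106), (50, 52), (52, 43), (54, 30), (56, 11), (58, 13), (60, 19), (62, 18), (64, 17), (66, 17), (68, 13), (70, 19), (72, 15), (74, 16), (76, 14), (78, 22), (80, 42), (82, 49), (84, 43), (86, 34), (88, 13), (90, 17), (92, 15), (94, 13), (96, 17), (98, 15), (100, 17), (102, 16), (104, 15), (106, 18), (108, 15), (110, 24), (112, 91), (114, 43), (116, 37), (118, 26), (120, 12), (122, 61), (124, 50), (126, 47), (128, 40), (130, 34), (132, 38), (134, 34), (136, 42), (138, 38), (140, 41), (142, 40), (144, 19), (146, 1)]
```

The box is being pushed towards the tail. The side load of about 25 N comes from the tool being off the knob axis, so I'll correct it and carry on.

Request:
{"method": "jog_arm", "body": {"slide": [[-0.12, -0.16, 0], [0, 0, 0], [0, 0, 0], [0, 0, 0]], "twist": [[0, 0, 0], [0, 0, 0], [0, 0, 0], [0, 0, 0]]}}

```text
time: 18.92
eef_pos: [0.5627, -0.1737, 0.0906]
ee_rot: [0.593, 0.805, -0.0, -0.0]
force: [-5.8, -4.9, 6.7]
grip_width: 0.0117
```

```bash
python3 tq.py
```

```text
18.9167 [ 0.56265177 -0.17374047  0.09064306] 107.31 tq [-0.87355061  1.00654539  0.05545036] F [-5.78142848 -4.94807759  6.73015702] 0.011679682279016118
```

Request:
{"method": "jog_arm", "body": {"slide": [[0, 0, 0], [0, 0, 0], [0, 0, 0], [0, 0, 0], [0, 0, 0]], "twist": [[0, 0, 4], [0, 0, 4], [0, 0, 2], [0, 0, 0], [0, 0, 0]]}}

```text
time: 19.33
eef_pos: [0.5623, -0.1738, 0.0906]
ee_rot: [0.661, 0.751, -0.001, -0.0]
force: [-7.8, -5.8, 8.7]
grip_width: 0.0121
```

```bash
python3 tq.py
```

```text
19.3333 [ 0.56234764 -0.17381862  0.09064245] 97.31 tq [-1.06502584  1.52130819  0.10481054] F [-7.82495004 -5.81770352  8.6674494 ] 0.012137906649693737
```

Request:
{"method": "jog_arm", "body": {"slide": [[0, 0, 0], [0, 0, 0], [0, 0, 0], [0, 0, 0]], "twist": [[0, 0, 3], [0, 0, 2], [0, 0, 0], [0, 0, 0]]}}

```text
time: 19.67
eef_pos: [0.5622, -0.1738, 0.0906]
ee_rot: [0.693, 0.721, -0.001, -0.0]
force: [-8.9, -5.5, 11.5]
grip_width: 0.0118
```

```bash
python3 tq.py
```

```text
19.6667 [ 0.56217618 -0.17383319  0.09063225] 92.31 tq [-1.14895839  1.67154032  0.12226483] F [-8.89266385 -5.5390835  11.50921649] 0.011805035508967079
```

Request:
{"method": "jog_arm", "body": {"slide": [[0, 0, 0], [0, 0, 0], [0, 0, 0], [0, 0, 0]], "twist": [[0, 0, 3], [0, 0, 3], [0, 0, 0], [0, 0, 0]]}}

```text
time: 20.0
eef_pos: [0.562, -0.1738, 0.0906]
ee_rot: [0.729, 0.684, -0.001, -0.0]
force: [-10.7, -6.6, 11.8]
grip_width: 0.0116
```

```bash
python3 tq.py; python3 sc.py sc10
```

```text
20.0 [ 0.56201183 -0.17378878  0.09062297] 86.32 tq [-1.10703859  1.950627    0.17253609] F [-10.72409497  -6.64123532  11.77680448] 0.011618295981200458
20.0 [ 0.56201183 -0.17378878  0.09062297] (np.float64(0.5), np.float64(-85.9)) [-10.72409497  -6.64123532  11.77680448] 0.011618295981200458
ball 175.83248730964468 321.8477157360406 197 (np.float64(-65.4), np.float64(-117.6))
bar 157 (array([ 564.2, -191.3]), array([27.5, 16.5]), 3.2)
[(20, 45), (22, 31), (24, 44), (26, 46), (28, 40), (30, 42), (32, 50), (34, 49), (36, 45), (38, 36), (40, 7), (42, 32), (44, 52), (46, 35), (48, 84), (50, 68), (52, 48), (54, 42), (56, 12), (58, 19), (60, 14), (62, 17), (64, 23), (66, 11), (68, 17), (70, 14), (72, 20), (74, 11), (76, 12), (78, 19), (80, 33), (82, 50), (84, 42), (86, 35), (88, 21), (90, 16), (92, 15), (94, 17), (96, 13), (98, 18), (100, 13), (102, 18), (104, 20), (106, 13), (108, 13), (110, 22), (112, 62), (114, 67), (116, 36), (118, 40), (120, 12), (122, 50), (124, 45), (126, 45), (128, 38), (130, 40), (132, 42), (134, 40), (136, 40), (138, 38), (140, 35), (142, 35), (144, 21), (146, 2)]
```

The torque has risen as expected (about 9 N at the pad). I'll let go so the pawl takes over, then check the bar angle.

Request:
{"method": "jog_arm", "body": {"slide": [[0, 0, 0], [0, 0, 0], [0, 0, 0], [0, 0, 0], [0, 0, -2], [0, 0, -2.5], [0, 0, 0]], "twist": [[0, 0, 0], [0, 0, 0], [0, 0, 0], [0, 0, 0], [0, 0, 0], [0, 0, 0], [0, 0, 0]], "claw": 0}}

```text
time: 20.63
eef_pos: [0.565, -0.1739, 0.1391]
ee_rot: [0.73, 0.684, 0.001, 0.002]
force: [1.8, -1.0, 0.9]
grip_width: 0.0453
```

```bash
python3 kn.py; python3 sc.py sc11
```

```text
20.6333 [ 0.56500497 -0.17389864  0.13905422] 86.3077514120201 [-0.05618843 -0.07891731 -0.0044366 ] [ 1.84168238 -1.02473915  0.91864184] 0.045309848371916275
1463 (array([ 561.4, -171.3]), array([12. , 52.1]), 6.9)
to axis, tool cm [ 0.17673101 -0.33720472  5.303669  ]
20.6833 [ 0.56433994 -0.17370683  0.13733348] (np.float64(2.8), np.float64(-85.5)) [ 0.40520971 -0.07841115 -0.01704016] 0.04597944915157533
ball 180.1602787456446 319.44947735191636 287 (np.float64(-65.5), np.float64(-111.5))
bar 187 (array([ 564.3, -185.1]), array([12.9, 28.5]), 12.6)
[(20, 49), (22, 45), (24, 51), (26, 48), (28, 42), (30, 50), (32, 45), (34, 41), (36, 31), (38, 1), (42, 26), (44, 60), (46, 35), (48, 85), (50, 65), (52, 48), (54, 43), (56, 15), (58, 17), (60, 18), (62, 14), (64, 16), (66, 14), (68, 15), (70, 18), (72, 15), (74, 16), (76, 16), (78, 15), (80, 32), (82, 51), (84, 43), (86, 41), (88, 16), (90, 14), (92, 18), (94, 14), (96, 17), (98, 15), (100, 18), (102, 16), (104, 18), (106, 10), (108, 19), (110, 14), (112, 61), (114, 71), (116, 41), (118, 35), (120, 11), (122, 52), (124, 51), (126, 37), (128, 37), (130, 48), (132, 30), (134, 43), (136, 38), (138, 37), (140, 40), (142, 37), (144, 16), (146, 5)]
```

On release it sprang back to the click at heading 96.9°, so the clicks lie at 96.9, 81.9 and so on. At 96.9° the pad is pressed only about 0.5–1 mm, which is too weak. The next click should give about 4.5 mm (12–13 N), so I'll regrip and go one click on.

Request:
{"method": "jog_arm", "body": {"slide": [[0, -0.2, 0], [0, 0, 0], [0, 0, 1.5], [0, 0, 1.7], [0, 0, 1.4], [0, 0, 0], [0, 0, 0]], "twist": [[0, 0, -5.3], [0, 0, -5.3], [0, 0, 0], [0, 0, 0], [0, 0, 0], [0, 0, 0], [0, 0, 0]]}}

```text
time: 21.32
eef_pos: [0.5601, -0.1729, 0.0881]
ee_rot: [0.663, 0.748, -0.0, -0.001]
force: [-0.5, -0.3, -0.1]
grip_width: 0.046
```

Request:
{"method": "jog_arm", "body": {"slide": [[0, 0, 0], [0, 0, 0], [0, 0, 0], [0, 0, 0], [0, 0, 0], [0, 0, 0], [0, 0, 0]], "twist": [[0, 0, 0], [0, 0, 0], [0, 0, 0], [0, 0, 0], [0, 0, 0], [0, 0, 0], [0, 0, 0]], "claw": 1, "force": 20}}

```text
time: 21.9
eef_pos: [0.562, -0.1732, 0.0897]
ee_rot: [0.663, 0.748, 0.001, 0.001]
force: [6.1, 1.7, -2.9]
grip_width: 0.0123
```

```bash
python3 tq.py
```

```text
21.9 [ 0.56203368 -0.17322035  0.08971248] 96.88 tq [ 0.41096057 -1.09317993  0.00300231] F [ 6.07755646  1.74861336 -2.85981045] 0.012311910050111159
```

Request:
{"method": "jog_arm", "body": {"slide": [[0, 0, 0], [0, 0, 0], [0, 0, 0], [0, 0, 0], [0, 0, 0]], "twist": [[0, 0, 4], [0, 0, 4], [0, 0, 4], [0, 0, 0], [0, 0, 0]]}}

```text
time: 22.32
eef_pos: [0.5618, -0.1732, 0.0897]
ee_rot: [0.738, 0.675, 0.001, 0.001]
force: [6.2, 2.3, -0.6]
grip_width: 0.0118
```

```bash
python3 tq.py
```

```text
22.3167 [ 0.56177796 -0.17320755  0.08968279] 84.92 tq [ 0.3487598  -0.78162736  0.10972072] F [ 6.2471944   2.30671293 -0.58692249] 0.011783818922385687
```

Request:
{"method": "jog_arm", "body": {"slide": [[0, 0, 0], [0, 0, 0], [0, 0, 0], [0, 0, 0], [0, 0, 0]], "twist": [[0, 0, 3], [0, 0, 2.5], [0, 0, 0], [0, 0, 0], [0, 0, 0]]}}

```text
time: 22.73
eef_pos: [0.5617, -0.1732, 0.0897]
ee_rot: [0.769, 0.64, 0.001, 0.001]
force: [4.7, 3.0, -0.0]
grip_width: 0.0117
```

```bash
python3 tq.py
```

```text
22.7333 [ 0.56171123 -0.1732305   0.08970764] 79.52 tq [ 0.4193773  -0.75510531  0.12458741] F [ 4.66012986  2.99127476 -0.01726021] 0.011746171213463406
```

Request:
{"method": "jog_arm", "body": {"slide": [[0, 0, 0], [0, 0, 0], [0, 0, 0], [0, 0, 0], [0, 0, -2], [0, 0, -2.5], [0, 0, 0]], "twist": [[0, 0, 0], [0, 0, 0], [0, 0, 0], [0, 0, 0], [0, 0, 0], [0, 0, 0], [0, 0, 0]], "claw": 0}}

```text
time: 23.32
eef_pos: [0.5627, -0.1739, 0.1379]
ee_rot: [0.769, 0.639, 0.001, 0.002]
force: [1.0, 0.4, 2.3]
grip_width: 0.0458
```

```bash
python3 kn.py
python3 - <<'E'
from h import *
from station import arm
s,c=wrist(arm)
for n,c in (("w1",dict(np.load("w1.npz"))),("now",c)):
    W=world(c); q=W[...,:2]*1e3-C; cy=q@Y; cx=q@X; z=W[...,2]
    m=(z>.045)&(z<.068)&(abs(cx)<25)&(cy>5)&(cy<150); h,_=np.histogram(cy[m],bins=np.arange(5,151,1)); print(n,[(y,int(k)) for y,k in zip(range(5,150),h) if k and (y<62 or y>112)])
    if n=="now": cv2.imwrite("pics/w12.png",c["image"][...,::-1])
E
```

```text
23.3167 [ 0.5626853  -0.17387811  0.13794177] 79.4211386530103 [ 0.00427373  0.00293387 -0.01184476] [0.98643912 0.36312414 2.29281356] 0.04578023412202295
1388 (array([ 561.7, -171.3]), array([52.3, 12. ]), 82.0)
to axis, tool cm [ 0.17578146 -0.12437311  5.19356071]
w1 [(19, 41), (20, 40), (21, 41), (22, 25), (23, 16), (24, 41), (25, 41), (26, 41), (27, 41), (28, 41), (29, 17), (30, 23), (31, 41), (32, 40), (33, 41), (34, 41), (35, 40), (36, 19), (37, 23), (38, 40), (39, 41), (40, 41), (47, 6), (48, 41), (49, 41), (50, 23), (51, 22), (52, 37), (53, 40), (119, 46), (120, 55), (121, 45), (122, 56), (123, 55), (124, 45), (125, 40), (126, 41), (127, 40), (128, 46), (129, 37), (130, 37), (131, 49), (132, 48), (133, 33), (134, 47), (135, 43), (136, 41), (137, 44), (138, 43), (139, 46), (140, 42), (141, 46), (142, 42), (143, 43), (144, 42), (145, 36), (146, 7)]
now [(19, 4), (20, 258), (21, 124), (22, 121), (23, 113), (24, 119), (25, 111), (26, 124), (27, 118), (28, 121), (29, 119), (30, 113), (31, 112), (32, 123), (33, 127), (34, 118), (35, 114), (36, 128), (37, 125), (38, 113), (39, 113), (40, 109), (41, 74), (42, 8), (43, 152), (44, 156), (45, 122), (46, 82), (47, 132), (48, 119), (49, 286), (50, 152), (51, 129), (52, 130), (53, 122), (54, 126), (55, 112), (56, 15), (57, 21), (58, 18), (59, 20), (60, 21), (61, 21)]
```

View pics/w12.png

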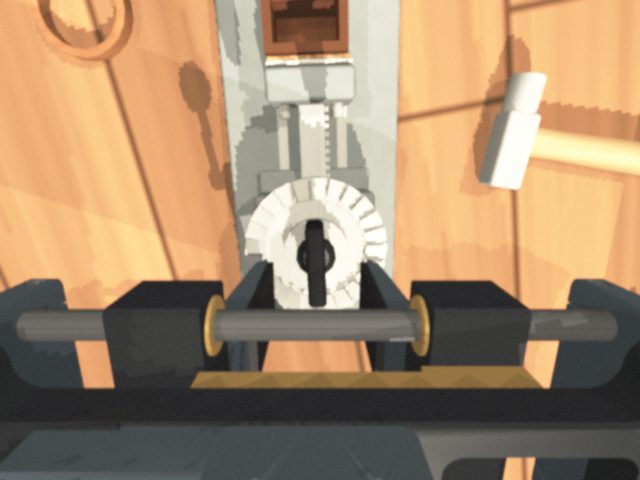

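The bar rests at 82.0°, exactly one click on. The picture shows the box (305,30) against the pad (310,65), with the pad visibly squeezed but not at its stop. I'll retreat and do a final check.

Request:
{"method": "jog_arm", "body": {"slide": [[0, 0, -3], [0, 0, -3.5], [0, 0, -3.5], [0, 0, -3], [0, 0, 0], [0, 0, 0], [0, 0, 0], [0, 0, 0]], "twist": [[0, 0, 0], [0, 0, 0], [0, 0, 0], [0, 0, 0], [0, 0, 0], [0, 0, 0], [0, 0, 0], [0, 0, 0]]}}

```text
time: 24.08
eef_pos: [0.56, -0.1729, 0.2622]
ee_rot: [0.769, 0.639, -0.001, -0.001]
force: [0.2, -0.6, -0.2]
grip_width: 0.046
```

```bash
python3 sc.py sc13
python3 - <<'E'
from h import *
from station import arm
s,c=wrist(arm)
W=world(c); q=W[...,:2]*1e3-C; cy=q@Y; cx=q@X; z=W[...,2]
m=(z>.045)&(z<.068)&(abs(cx)<25)&(cy>5)&(cy<150); h,_=np.histogram(cy[m],bins=np.arange(5,151,1)); print([(y,int(k)) for y,k in zip(range(5,150),h) if k and (y<62 or y>112)])
E
```

```text
24.0833 [ 0.55996069 -0.17290468  0.2621954 ] (np.float64(-1.7), np.float64(-85.3)) [ 0.1715375  -0.5762982  -0.23832389] 0.046044777212894177
ball 180.14186851211073 319.4463667820069 289 (np.float64(-65.5), np.float64(-111.5))
bar 433 (array([ 561.9, -173. ]), array([53.1, 13.7]), 82.3)
[(20, 92), (22, 58), (24, 46), (26, 41), (28, 51), (30, 48), (32, 40), (34, 44), (36, 51), (38, 40), (40, 26), (42, 16), (44, 51), (46, 30), (48, 83), (50, 76), (52, 42), (54, 45), (56, 19), (58, 11), (60, 19), (62, 19), (64, 15), (66, 17), (68, 13), (70, 14), (72, 17), (74, 16), (76, 17), (78, 15), (80, 34), (82, 56), (84, 33), (86, 47), (88, 16), (90, 16), (92, 15), (94, 14), (96, 17), (98, 17), (100, 17), (102, 14), (104, 13), (106, 13), (108, 14), (110, 13), (112, 64), (114, 73), (116, 42), (118, 34), (120, 21), (122, 50), (124, 45), (126, 43), (128, 40), (130, 43), (132, 32), (134, 40), (136, 38), (138, 37), (140, 46), (142, 27), (144, 25), (146, 2)]
[(20, 90), (21, 51), (22, 50), (23, 47), (24, 51), (25, 48), (26, 48), (27, 46), (28, 51), (29, 54), (30, 48), (31, 48), (32, 49), (33, 53), (34, 50), (35, 51), (36, 48), (37, 51), (38, 52), (39, 51), (40, 44), (41, 40), (42, 6), (43, 53), (44, 61), (45, 49), (46, 41), (47, 52), (48, 43), (49, 92), (50, 68), (51, 49), (52, 56), (53, 55), (54, 51), (55, 42), (56, 8), (57, 8), (58, 8), (59, 8), (60, 6), (61, 8), (113, 196), (114, 114), (115, 52), (116, 68), (117, 56), (118, 58), (119, 48), (120, 4), (121, 9), (122, 114), (123, 79), (124, 76), (125, 58), (126, 65), (127, 48), (128, 11)]
```

View pics/sc13.png

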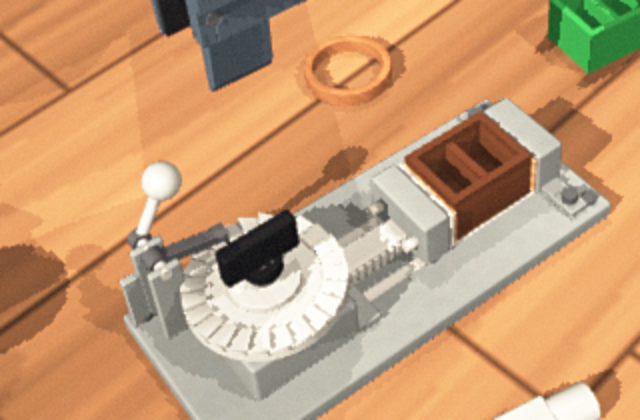

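```bash
python3 -c "
from station import arm
print(arm.finish_job())"
```

```text
the job is handed in; nothing more can be done
None
```

The dark wooden box is clamped upright and lengthwise between the jaws, with the pawl alone holding it. I handed the job in at about 24 s.

I threw the pawl off and wound the jaw back about 70° (17 mm). Then I set the box on the bed, pushed the pawl back in and wound up. On my first release the knob sprang back to a click that was too weak. I wound one more click and let go.

**Last checks:**
- **Pawl and knob:** the pawl ball is on its "in" side. After release the bar rests at heading 82°, exactly one click past the weak one, and stays there with the gripper 17 cm clear.
- **Box:** it spans from the pad (cramp y ≈ 49 mm) to the tail jaw (≈ 120 mm). The other things I could see in the last view looked where they were.
- **Pad:** the images and the earlier spring-back suggest it is pressed about 4–5 mm (12–14 N), short of its 7 mm stop.

**Disagreement:** the knob torque at the last turn suggested only about 7 N. That is still within the 4–20 N for a firm grip.

**Side load:** during the wind-up I was slightly off the knob's axis, which gave a side force of up to about 25 N on the gripper. I corrected it before the last clicks.

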